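Close the tins in list order

ROBOT

A 6-joint arm with a two-finger parallel gripper is mounted at the origin on the work surface; the furniture and walls round the work are solid. World frame = base frame: x ahead of the robot, y to its left, z up, the work surface at z = 0. Lengths are in m, angles in rad, forces in N, time in s.
With the tool pointing down it reaches from about 0.15 to 0.775 m from the base axis. Payload 6.1 kg.
Tool frame: the origin (TCP) lies at the very end of the fingers, on their centre line; the grasp point (between the pads) lies behind it (bot.tcp_to_grasp is the z of the grasp point in the tool frame, in m); z points along the fingers, y is the direction in which the jaws open and shut (so a half turn about z gives the same grasp; the last joint's range is limited). The gripper opens to 85 mm and grips with 20 to 120 N. Pads are 22 mm wide; open, the fingers measure 114 mm over their backs; the gripper's body (76 mm by 85 mm) begins 54 mm behind the grasp point. The pads swing forward as they close: fully open they stand 13 mm farther back than shut.
Start: joints at [1.106, 0.126, -0.04, 1.405, 0, 1.571], TCP at [0.235, 0.469, 0.231] pointing down, gripper open.
Joint ranges: [-2.72, 2.72], [-0.95, 1.95], [-1.27, 1.35], [-1.78, 2.02], [-1.46, 1.47], [-3.14, 3.14]. Speed limits (rad/s): [2.39, 2.39, 3.01, 3.14, 3.14, 3.14].

INTERFACE

Orientations are given as a unit quaternion [x, y, z, w].
In Python, from rig import bot, imaging, order, models gives the robot as it stands.
- The arm moves only by the tool move_arm, never from a script. Its argument "commands" is a list of rows, each a list of 3 entries, a list of its own where there are three numbers: the turn, a rotation vector about the tool's x, y, z in degrees, then the shift along the tool's x, y, z in m, then the opening, from 0 (shut) to 1 (fully open). In form: [[[rx, ry, rz], [tx, ty, tz], fingers], ...]. A call has 1 to 10 rows; each row shifts and turns the commanded pose from where the row before left it, along the tool's axes as they then stand; what a row does not reach is not made up. A row lasts 1/8 s, in which the tool goes at most 62.5 mm and 10.7 degrees, less where a joint would pass 70% of its speed; a pose out of reach is approached as far as the arm can. A call with a gripper value outside its range is refused whole. The fingers move at their own pace and stop on an object; "squeeze" is the grip in N (left out, the last holds). Time passes only in rows, so rows that do not move let the fingers close. It gives the time, the measured TCP pose, the force and the opening at its end, in the units of the state.
- bot.read_state(): the state, without advancing time (a new reading comes with each control period).
- imaging.get_image(name): name is "scene" or "top" or "wrist"; returns (picture, depth): 480x640x3 uint8, red, green, blue; 480x640 float32, m along the optical axis (not along the pixel's ray), 0 where there is no reading.
- imaging.camera_params(name): a dict with "fx", "fy", "cx", "cy" (pixels), "D" ([k1, k2, p1, p2, k3] as OpenCV has them; the pictures are not rectified), "R" (3x3) and "t" (3): a world point X has camera coordinates R X + t. Camera axes: x right, y down, z forward; pixel columns grow to the right and rows downward; lengths in m; the calibration is good to about 2 mm. A picture is of the moment at which its call begins: read the wrist's pose just before it. camera_params takes no time and is no camera call; for the wrist camera it gives the pose at the moment of the call.
- order.hand_in(): hands the job in, once; it reports no verdict.
Trained networks look in the newest picture that a camera, given by its name, has taken for a name from the list of things; names that differ only in an ending like _2 or _b are one class to them, and where a whole thing is asked for, a point or a joint stands for the part that bears it (a point fixed in the world has none). Each returns a list of dicts, best first, with "conf" (0 to 1); they miss things now and then, are a little off and sometimes report something else, mostly with a low value. They report only what shows in the picture. A call takes as long as a camera call. They do not tell look-alikes from the thing itself.
- models.regions_of(name, camera): "pixels" (480x640 bool, what is visible of it) and "location" ([row, column] in pixels, amid what is visible of it).
The state is a dict: "clock": time; "qpos": joint angles; "joint_vel": joint speeds; "effort": joint torques, N m; "tool_pos": TCP position; "ee_rot": TCP orientation; "force": force on the tool from outside, world axes, zero at the start; "moment": the same for the moment, N m; "finger_gap": finger opening in m.
Only numpy, scipy, OpenCV 4.12 (cv2) and the standard library are available. Lean on these libraries where they do the work, as an engineer would, in place of code of your own. Each camera call takes 0.05 s, during which the arm holds its last target.

TASK

The lids of the three round metal tins are sitting proud. With the fingertips, press the rubber pad on each lid gently straight down until the lid is fully home, in the order of the packing list: first the tallest tin, then the middle one, then the shortest, touching none before its turn. Do not pick up, tip or push aside any tin, and leave everything else on the table where it is.

Things in the scene. Friction and masses are not known exactly. Their poses are not given: they have to be found in the camera images.
- tall_tin: The tall one of three loose round bare-metal tins (68 mm across; 105, 80, 55 mm high closed, without pad), 0.35 kg. Origin: centre of its underside, z up. Its slip lid (71 mm across, 20 mm skirt, in the middle a springy rubber push pad 44 mm across, 7 mm high) stands 7 to 12 mm proud; home, the skirt meets the bead round the tin and the lid's metal top is 104 mm above the origin.
- tall_pad_top (a point): Centre of the top of the push pad on the tall tin's lid: where to press. It goes down with the lid, to 111 mm above the table when the lid is home and nothing presses. The pad gives 2 mm for each 4 N, 6 mm (12 N) at most, and springs back.
- tall_lid (a joint): How far the tall tin's lid has been pressed down, in m: 0 to 0.005 at the start, 0.012 is fully home (hard stop). The lid slides stiffly against about 4 N of friction, stays where it is left, and cannot come off.
- middle_tin: The middle one of three loose round bare-metal tins (68 mm across; 105, 80, 55 mm high closed, without pad), 0.35 kg. Origin: centre of its underside, z up. Its slip lid (71 mm across, 20 mm skirt, in the middle a springy rubber push pad 44 mm across, 7 mm high) stands 7 to 12 mm proud; home, the skirt meets the bead round the tin and the lid's metal top is 79 mm above the origin.
- middle_pad_top (a point): Centre of the top of the push pad on the middle tin's lid: where to press. It goes down with the lid, to 86 mm above the table when the lid is home and nothing presses. The pad gives 2 mm for each 4 N, 6 mm (12 N) at most, and springs back.
- middle_lid (a joint): How far the middle tin's lid has been pressed down, in m: 0 to 0.005 at the start, 0.012 is fully home (hard stop). The lid slides stiffly against about 4 N of friction, stays where it is left, and cannot come off.
- short_tin: The short one of three loose round bare-metal tins (68 mm across; 105, 80, 55 mm high closed, without pad), 0.35 kg. Origin: centre of its underside, z up. Its slip lid (71 mm across, 20 mm skirt, in the middle a springy rubber push pad 44 mm across, 7 mm high) stands 7 to 12 mm proud; home, the skirt meets the bead round the tin and the lid's metal top is 54 mm above the origin.
- short_pad_top (a point): Centre of the top of the push pad on the short tin's lid: where to press. It goes down with the lid, to 61 mm above the table when the lid is home and nothing presses. The pad gives 2 mm for each 4 N, 6 mm (12 N) at most, and springs back.
- short_lid (a joint): How far the short tin's lid has been pressed down, in m: 0 to 0.005 at the start, 0.012 is fully home (hard stop). The lid slides stiffly against about 4 N of friction, stays where it is left, and cannot come off.
- canister: Bystander, to be left alone: white ceramic canister with a lid, 79 mm across, 110 mm high, loose. Origin: centre of its underside.
- tape_roll: Bystander, to be left alone: flat roll of tape, 102 mm across, 18 mm high, loose. Origin: centre of its underside.
- soap_brick: Bystander, to be left alone: dark wrapped soap block, 79x95x52 mm, loose. Origin: centre of its underside.
- cup: Bystander, to be left alone: white cup with a handle, 70x86x51 mm, loose. Origin: centre of its underside.
- soap_bar: Bystander, to be left alone: banded soap bar, 61x81x35 mm, loose. Origin: centre of its underside.
Things that resemble listed ones, but are neither listed nor needed, are in the scene too. What is shaped like the middle_tin but yellow is not meant.

How it is judged:
By the outcome, as a careful person would: the job done as asked, in the order asked, and still so for the second after the job is handed in, with the robot touching nothing.
It also fails if it takes over 48 s, if anything falls off the work surface, if the arm or the gripper's body presses on something with over 40 N, if the wrist force passes 120 N, or if a joint passes its speed limit or range.

## Working session

There is one attempt and no reset: what is moved stays moved. The work goes in short steps, Python scripts to look and compute and a tool call to move; the robot and the scene stay as the last step left them, time stands still between calls to the robot, and variables do not carry over. Pictures are saved under pics/ and viewed, and the job is handed in when it is done.

Besides the shell and the picture viewer there is one more tool, called after "Call:" as a command line: name --argument value ..., lists and objects as JSON in quotes. move_arm: Moves the arm, as the interface text tells. Its arguments: {"type":"object","properties":{"commands":{"type":"array"},"squeeze":{"type":"number"}},"required":["commands"]}

```bash
ls; mkdir -p pics; python3 - <<'E'
from rig import bot,imaging
import cv2
print(bot.read_state(), bot.tcp_to_grasp)
for n in ("scene","top"):
    p,d=imaging.get_image(n); cv2.imwrite(f"pics/{n}0.png",p[:,:,::-1]); 
    c=imaging.camera_params(n); print(n,c)
E
```

```text
pics
{'clock': 0.0, 'qpos': array([ 1.10600291e+00,  1.26395260e-01, -4.06049636e-02,  1.40537917e+00,
       -2.57443920e-07,  1.57079621e+00]), 'joint_vel': array([-0.00057496,  0.00072467,  0.00012948, -0.00113908,  0.00056682,
       -0.00013174]), 'effort': array([ 2.68448621e-04, -4.35912037e+01,  3.52924275e+01,  1.72370154e-02,
        3.65401695e-05, -1.51525811e-06]), 'tool_pos': array([0.23514747, 0.46895069, 0.23052184]), 'ee_rot': array([ 2.30310334e-01,  9.73116911e-01, -7.70284002e-04, -1.82173110e-04]), 'force': array([ 0.38343479, -0.09579451, -0.28705529]), 'moment': array([-0.012161  ,  0.01371051, -0.00705595]), 'finger_gap': 0.08557809755829306} -0.0187
scene {'fx': 541.3224290337442, 'fy': 541.3224290337442, 'cx': 321.87268863961543, 'cy': 234.5585420652786, 'D': array([-0.06671933,  0.        ,  0.        ,  0.        ,  0.        ]), 'R': array([[ 0.61733816, -0.78665991, -0.0077319 ],
       [-0.30009062, -0.22639081, -0.9266568 ],
       [ 0.72721332,  0.57438087, -0.37582895]]), 't': array([-0.33712227,  0.20599715,  0.78617833])}
top {'fx': 516.4326928286107, 'fy': 516.4326928286107, 'cx': 316.0243652934385, 'cy': 234.93910352353745, 'D': array([0.02730342, 0.        , 0.        , 0.        , 0.        ]), 'R': array([[-0.02963793, -0.99951827,  0.00920991],
       [-0.99767535,  0.02901512, -0.06166043],
       [ 0.0613635 , -0.01101599, -0.99805469]]), 't': array([-0.11165287,  0.40782187,  1.16201277])}
```

View pics/scene0.png

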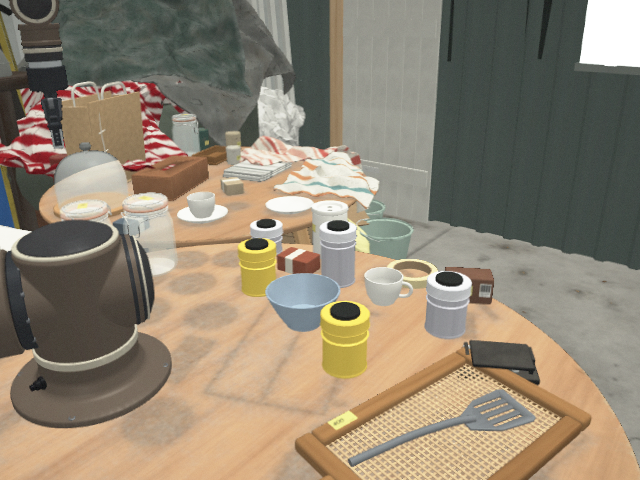

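View pics/top0.png

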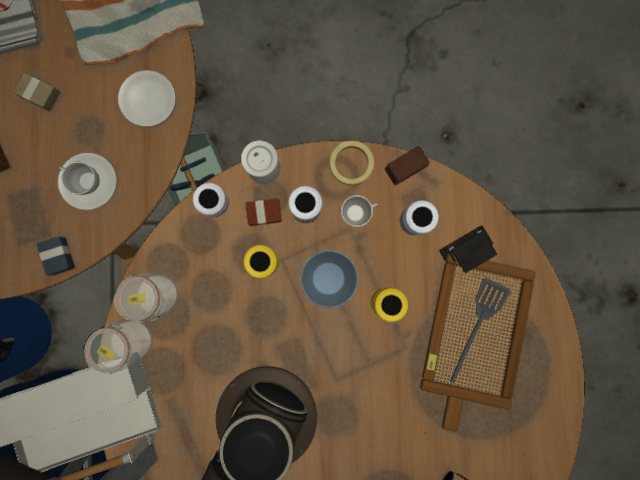

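The top view shows three grey tins with black pads at about (210,199), (305,204) and (420,217). There are also two yellow look-alikes. Next I'll measure the pad tops.

```bash
cat > h.py <<'E'
import numpy as np,cv2
from rig import bot,imaging,models
def world(n,d,u,v,c=None):
    c=c or imaging.camera_params(n)
    K=np.array([[c['fx'],0,c['cx']],[0,c['fy'],c['cy']],[0,0,1]])
    p=cv2.undistortPoints(np.stack([u,v],1).astype(np.float64).reshape(-1,1,2),K,c['D']).reshape(-1,2)
    z=d[v,u]; P=np.column_stack([p*z[:,None],z]); P=P[z>0]
    return (P-c['t'])@c['R']
E
python3 - <<'E'
from h import *
for n,seeds in (("top",[(210,199),(305,204),(420,217),(260,262),(390,305),(260,158),(358,210)]),("scene",[(267,225),(338,227),(449,280)])):
    p,d=imaging.get_image(n)
    for s in seeds:
        m=(p.max(2)<60).astype(np.uint8)
        k,l=cv2.connectedComponents(m)
        if l[s[1],s[0]]:
            v,u=np.where(l==l[s[1],s[0]])
        else: v,u=[a.ravel() for a in np.mgrid[s[1]-6:s[1]+7,s[0]-6:s[0]+7]]
        W=world(n,d,u,v); z=np.median(W[:,2])
        T=W[abs(W[:,2]-z)<.006]
        print(n,s,len(u),'med',np.median(W,0).round(4),'mid-extent',((T.max(0)+T.min(0))/2).round(4),'ext',np.ptp(T,axis=0).round(4))
    # metal lid ring
p,d=imaging.get_image("top")
for s in [(210,199),(305,204),(420,217)]:
    v,u=[a.ravel() for a in np.mgrid[s[1]-30:s[1]+31,s[0]-30:s[0]+31]]
    W=world("top",d,u,v); c=np.median(world("top",d,*[a.ravel() for a in np.mgrid[s[0]-3:s[0]+4,s[1]-3:s[1]+4]]),0)
    zt=c[2]
    T=W[(W[:,2]>zt-.012)&(W[:,2]<zt+.004)&(np.hypot(*(W[:,:2]-c[:2]).T)<.045)]
    R=W[(W[:,2]>zt-.011)&(W[:,2]<zt-.004)&(np.hypot(*(W[:,:2]-c[:2]).T)<.045)]
    print(s,'padtop',c.round(4),'lid mid',((T.max(0)+T.min(0))/2).round(4),np.ptp(T,axis=0).round(4),'ring z',np.median(R[:,2]),len(R))
E
```

```text
top (210, 199) 286 med [0.4875 0.1084 0.0688] mid-extent [0.4871 0.1088 0.069 ] ext [0.038  0.0396 0.01  ]
top (305, 204) 307 med [ 0.4669 -0.1013  0.119 ] mid-extent [ 0.4665 -0.1006  0.1187] ext [0.0399 0.0397 0.0107]
top (420, 217) 298 med [ 0.4325 -0.3484  0.0957] mid-extent [ 0.4321 -0.3487  0.0959] ext [0.0407 0.0384 0.011 ]
top (260, 262) 300 med [ 0.3475 -0.0027  0.0965] mid-extent [ 0.3477 -0.0021  0.0961] ext [0.0383 0.0404 0.0088]
top (390, 305) 303 med [ 0.248  -0.2755  0.0965] mid-extent [ 0.2486 -0.2756  0.0967] ext [0.0398 0.0386 0.0106]
top (260, 158) 169 med [ 0.5683 -0.0067  0.1014] mid-extent [ 0.5655 -0.0089  0.1022] ext [0.0275 0.0263 0.0091]
top (358, 210) 169 med [ 0.4595 -0.2219  0.0045] mid-extent [ 0.4596 -0.2217  0.0046] ext [0.029  0.0284 0.0108]
scene (267, 225) 122 med [0.4814 0.1025 0.0678] mid-extent [0.4839 0.1076 0.0669] ext [0.0383 0.0385 0.0076]
scene (338, 227) 171 med [ 0.4591 -0.1067  0.118 ] mid-extent [ 0.4641 -0.1041  0.1162] ext [0.0397 0.0383 0.0079]
scene (449, 280) 296 med [ 0.4261 -0.3511  0.0946] mid-extent [ 0.4302 -0.3505  0.093 ] ext [0.0418 0.0435 0.0073]
(210, 199) padtop [0.4854 0.1048 0.0693] lid mid [0.4882 0.1103 0.0653] [0.0687 0.0704 0.0156] ring z 0.062379305047826926 453
(305, 204) padtop [ 0.4629 -0.1015  0.1193] lid mid [ 0.4679 -0.1024  0.1153] [0.0678 0.0693 0.0158] ring z 0.11260148912906831 472
(420, 217) padtop [ 0.4309 -0.3442  0.0961] lid mid [ 0.4337 -0.3499  0.0921] [0.069  0.0691 0.0159] ring z 0.08934511952713281 463
```

Pad tops measured, all inside the expected ranges (118–123, 93–98 and 68–73 mm):

| Tin | x, y (m) | Top (m) |
|---|---|---|
| tall | 0.4665, -0.101 | 0.119 |
| middle | 0.4325, -0.349 | 0.096 |
| short | 0.4875, 0.1085 | 0.069 |

I'll start moving with the fingers shut.

Call:
move_arm --commands '[[[0, 0, 0], [-0.01, -0.01, -0.03], 0], [[0, 0, 0], [-0.033, -0.029, 0], 0], [[0, 0, 0], [-0.033, -0.029, 0], 0], [[0, 0, 0], [-0.033, -0.029, 0], 0], [[0, 0, 0], [-0.033, -0.029, 0], 0]]' --squeeze 20

```text
clock: 0.88
tool_pos: [0.306, 0.2917, 0.2613]
ee_rot: [0.23, 0.973, 0.0, 0.0]
force: [0.4, 0.5, 0.4]
finger_gap: -0.0001
```

```bash
cat > t.py <<'E'
from h import *
import sys
from scipy.spatial.transform import Rotation as R
s=bot.read_state(); print(s['clock'],'q',s['qpos'].round(3),s['tool_pos'].round(4),'F',s['force'].round(2),'gap',s['finger_gap'])
r=R.from_quat(s['ee_rot'])
for n,t in dict(tall=[.4665,-.1015,.119],mid=[.4325,-.349,.0958],short=[.4875,.1087,.069]).items(): print(n,r.inv().apply(np.array(t)-s['tool_pos']).round(4))
E
python3 t.py
```

```text
0.875 q [ 0.762 -0.065 -0.172  1.464 -0.     1.226] [0.306  0.2917 0.2613] F [0.36 0.54 0.42] gap -0.00010562928316434144
tall [-0.3195 -0.2797  0.1423]
mid [-0.4    -0.5163  0.1655]
short [-0.2442 -0.0824  0.1923]
```

Call:
move_arm --commands '[[[0, 0, 0], [-0.04, -0.035, 0], 0], [[0, 0, 0], [-0.04, -0.035, 0], 0], [[0, 0, 0], [-0.04, -0.035, 0], 0], [[0, 0, 0], [-0.04, -0.035, 0], 0], [[0, 0, 0], [-0.04, -0.035, 0], 0], [[0, 0, 0], [-0.04, -0.035, 0.02], 0], [[0, 0, 0], [-0.04, -0.035, 0.03], 0], [[0, 0, 0], [-0.0395, -0.0345, 0.03], 0], [[0, 0, 0], [0, 0, 0.03], 0], [[0, 0, 0], [0, 0, 0], 0]]'

```text
clock: 2.12
tool_pos: [0.4644, -0.1003, 0.1491]
ee_rot: [0.231, 0.973, -0.0, -0.003]
force: [-0.3, 0.1, -0.3]
finger_gap: 0.0
```

```bash
python3 t.py; python3 -c "
from h import *
for n in ('scene','wrist'):
    p,d=imaging.get_image(n);cv2.imwrite(f'pics/{n}1.png',p[:,:,::-1])"
```

```text
2.125 q [-0.213  0.05  -0.304  1.222  0.     0.253] [ 0.4644 -0.1003  0.1491] F [-0.33  0.13 -0.27] gap 1.0565290973949992e-05
tall [-0.0026 -0.0001  0.0301]
mid [-0.0835 -0.2364  0.0531]
short [0.0729 0.1972 0.0802]
```

View pics/scene1.png

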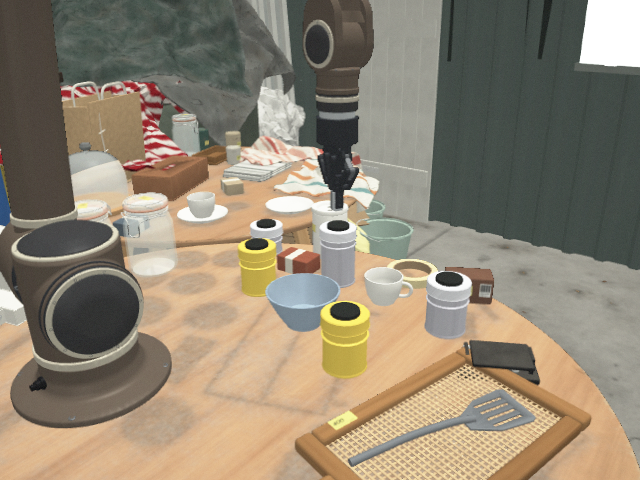

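View pics/wrist1.png

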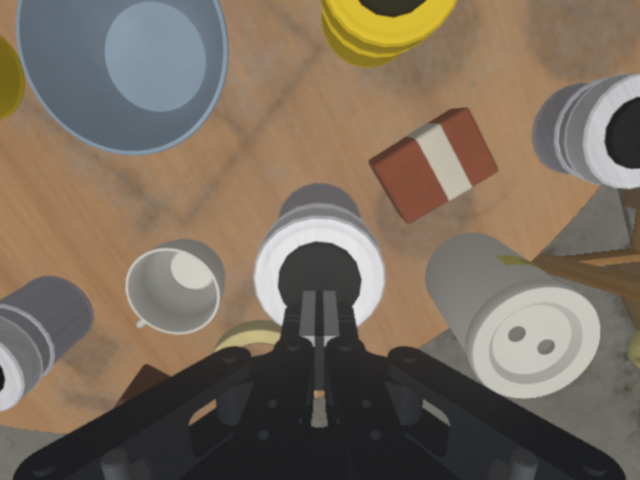

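The scene view shows the closed fingers right over the tall tin at (338,215), and the wrist view agrees, with the pad at (320,280). I'll descend slowly.

Call:
move_arm --commands '[[[0, 0, 0], [-0.0025, 0, 0.01], 0], [[0, 0, 0], [0, 0, 0.01], 0], [[0, 0, 0], [0, 0, 0.004], 0], [[0, 0, 0], [0, 0, 0.002], 0], [[0, 0, 0], [0, 0, 0.002], 0], [[0, 0, 0], [0, 0, 0.002], 0], [[0, 0, 0], [0, 0, 0.002], 0], [[0, 0, 0], [0, 0, 0], 0]]'

```text
clock: 3.22
tool_pos: [0.4684, -0.1012, 0.1195]
ee_rot: [0.23, 0.973, 0.0, 0.0]
force: [-0.4, 0.5, 2.2]
finger_gap: 0.0001
```

```bash
python3 t.py
```

```text
3.225 q [-0.213  0.065 -0.354  1.152 -0.     0.252] [ 0.4684 -0.1012  0.1195] F [-0.37  0.48  2.23] gap 6.995486894037933e-05
tall [ 0.0016 -0.0011  0.0005]
mid [-0.0789 -0.2376  0.0237]
short [0.0771 0.1962 0.0505]
```

Call:
move_arm --commands '[[[0, 0, 0], [0, 0, 0.001], 0], [[0, 0, 0], [0, 0, 0.001], 0], [[0, 0, 0], [0, 0, 0.001], 0], [[0, 0, 0], [0, 0, 0.001], 0], [[0, 0, 0], [0, 0, 0.001], 0], [[0, 0, 0], [0, 0, 0.001], 0], [[0, 0, 0], [0, 0, 0.001], 0], [[0, 0, 0], [0, 0, 0.001], 0]]'

```text
clock: 4.22
tool_pos: [0.4685, -0.1012, 0.1113]
ee_rot: [0.23, 0.973, -0.0, 0.0]
force: [-0.9, -0.2, 2.9]
finger_gap: 0.0001
```

Call:
move_arm --commands '[[[0, 0, 0], [0, 0, 0.001], 0], [[0, 0, 0], [0, 0, 0.001], 0], [[0, 0, 0], [0, 0, 0], 0]]'

```text
clock: 4.6
tool_pos: [0.4684, -0.1012, 0.1093]
ee_rot: [0.23, 0.973, -0.0, 0.0]
force: [-0.2, -1.2, 3.6]
finger_gap: 0.0002
```

Call:
move_arm --commands '[[[0, 0, 0], [0, 0, 0.001], 0], [[0, 0, 0], [0, 0, 0], 0]]'

```text
clock: 4.85
tool_pos: [0.4684, -0.1012, 0.1084]
ee_rot: [0.23, 0.973, 0.0, 0.0]
force: [-0.2, 0.0, 3.8]
finger_gap: -0.0001
```

Call:
move_arm --commands '[[[0, 0, 0], [0, 0, 0.001], 0], [[0, 0, 0], [0, 0, 0.001], 0], [[0, 0, 0], [0, 0, 0], 0]]'

```text
clock: 5.22
tool_pos: [0.4685, -0.1012, 0.1068]
ee_rot: [0.23, 0.973, -0.0, 0.0]
force: [-1.1, -0.3, 7.9]
finger_gap: -0.0003
```

Call:
move_arm --commands '[[[0, 0, 0], [0, 0, 0.001], 0], [[0, 0, 0], [0, 0, 0], 0]]'

```text
clock: 5.48
tool_pos: [0.4685, -0.1012, 0.106]
ee_rot: [0.23, 0.973, 0.0, 0.0]
force: [-1.2, 0.2, 10.0]
finger_gap: 0.0001
```

The force climbs steeply to 10 N at z = 106 mm, which matches a 111 mm pad top with the lid at its stop. I'll retreat and go to the middle tin.

Call:
move_arm --commands '[[[0, 0, 0], [0, 0, -0.005], 0], [[0, 0, 0], [0, 0, -0.015], 0], [[0, 0, 0], [0, 0, -0.04], 0], [[0, 0, 0], [-0.013, -0.0395, 0], 0], [[0, 0, 0], [-0.013, -0.0395, 0], 0], [[0, 0, 0], [-0.013, -0.0395, 0], 0], [[0, 0, 0], [-0.013, -0.0395, 0], 0], [[0, 0, 0], [-0.013, -0.0395, 0], 0], [[0, 0, 0], [-0.0135, -0.04, 0], 0], [[0, 0, 0], [0, 0, 0], 0]]'

```text
clock: 6.72
tool_pos: [0.4313, -0.3507, 0.165]
ee_rot: [0.232, 0.973, 0.0, -0.001]
force: [0.3, 0.1, -1.1]
finger_gap: 0.0002
```

```bash
python3 t.py; python3 - <<'E'
from h import *
p,d=imaging.get_image("top"); cv2.imwrite("pics/top2.png",p[:,:,::-1])
p2,_=imaging.get_image("wrist"); cv2.imwrite("pics/wrist2.png",p2[:,:,::-1])
s=(305,204)
m=(p.max(2)<60).astype(np.uint8); k,l=cv2.connectedComponents(m); v,u=np.where(l==l[s[1],s[0]])
print(len(u),np.median(world("top",d,u,v),0))
E
```

```text
6.725 q [-0.683  0.192 -0.106  1.274 -0.    -0.214] [ 0.4313 -0.3507  0.165 ] F [ 0.35  0.09 -1.1 ] gap 0.00016596376586061742
tall [0.081  0.2383 0.046 ]
mid [-0.0004  0.0021  0.0692]
short [0.1571 0.4353 0.0961]
293 [ 0.46660178 -0.10131038  0.10939082]
```

View pics/wrist2.png

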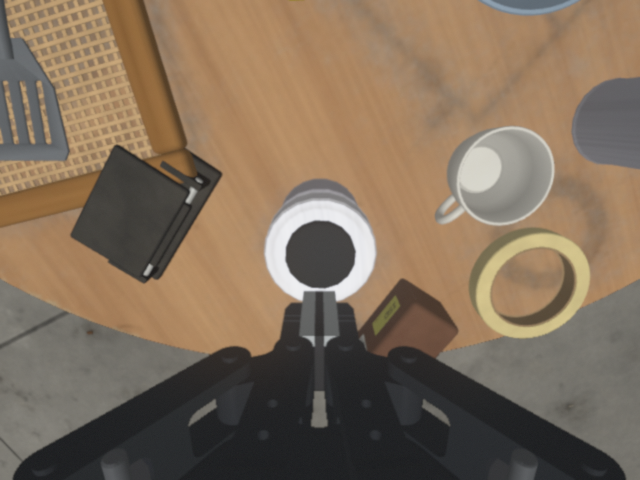

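The tall tin hasn't moved in xy, and its lid is down about 9.6 mm. The wrist view shows the middle tin's pad at (320,255), centred under the fingers.

Call:
move_arm --commands '[[[0, 0, 0], [0, 0.001, 0.02], 0], [[0, 0, 0], [0, 0, 0.02], 0], [[0, 0, 0], [0, 0, 0.016], 0], [[0, 0, 0], [0, 0, 0.006], 0], [[0, 0, 0], [0, 0, 0.003], 0], [[0, 0, 0], [0, 0, 0.002], 0], [[0, 0, 0], [0, 0, 0.001], 0], [[0, 0, 0], [0, 0, 0.001], 0], [[0, 0, 0], [0, 0, 0], 0]]'

```text
clock: 7.95
tool_pos: [0.4327, -0.348, 0.0966]
ee_rot: [0.23, 0.973, -0.0, 0.0]
force: [0.4, -0.9, 1.4]
finger_gap: -0.0002
```

```bash
python3 t.py
```

```text
7.95 q [-0.677  0.215 -0.23   1.125 -0.    -0.212] [ 0.4327 -0.348   0.0966] F [ 0.45 -0.94  1.39] gap -0.0001514520474923389
tall [ 0.0802  0.2355 -0.0225]
mid [-0.0003 -0.001   0.0008]
short [0.1557 0.4328 0.0274]
```

Call:
move_arm --commands '[[[0, 0, 0], [0, 0, 0.001], 0], [[0, 0, 0], [0, 0, 0.001], 0], [[0, 0, 0], [0, 0, 0.001], 0], [[0, 0, 0], [0, 0, 0.001], 0], [[0, 0, 0], [0, 0, 0.001], 0], [[0, 0, 0], [0, 0, 0.001], 0], [[0, 0, 0], [0, 0, 0.001], 0], [[0, 0, 0], [0, 0, 0.001], 0], [[0, 0, 0], [0, 0, 0.001], 0], [[0, 0, 0], [0, 0, 0.001], 0]]'

```text
clock: 9.2
tool_pos: [0.4326, -0.3479, 0.0863]
ee_rot: [0.23, 0.973, -0.0, 0.0]
force: [0.7, -1.6, 3.4]
finger_gap: 0.0001
```

Call:
move_arm --commands '[[[0, 0, 0], [0, 0, 0.001], 0], [[0, 0, 0], [0, 0, 0.001], 0], [[0, 0, 0], [0, 0, 0.001], 0], [[0, 0, 0], [0, 0, 0], 0]]'

```text
clock: 9.7
tool_pos: [0.4326, -0.3479, 0.0834]
ee_rot: [0.23, 0.973, -0.0, 0.0]
force: [1.6, -1.5, 5.1]
finger_gap: -0.0001
```

Call:
move_arm --commands '[[[0, 0, 0], [0, 0, 0.001], 0], [[0, 0, 0], [0, 0, 0.001], 0], [[0, 0, 0], [0, 0, 0], 0]]'

```text
clock: 10.07
tool_pos: [0.4326, -0.3479, 0.0819]
ee_rot: [0.23, 0.973, -0.0, 0.0]
force: [-0.6, -0.6, 7.4]
finger_gap: 0.0004
```

Call:
move_arm --commands '[[[0, 0, 0], [0, 0, 0.001], 0], [[0, 0, 0], [0, 0, 0], 0]]'

```text
clock: 10.32
tool_pos: [0.4327, -0.3479, 0.0811]
ee_rot: [0.23, 0.973, -0.0, 0.0]
force: [-0.6, -0.6, 10.2]
finger_gap: 0.0003
```

Call:
move_arm --commands '[[[0, 0, 0], [0, 0, -0.005], 0], [[0, 0, 0], [0, 0, -0.015], 0], [[0, 0, 0], [0, 0, -0.05], 0], [[0, 0, 0], [0, 0, -0.05], 0], [[0, 0, 0], [0.015, 0.043, 0], 0], [[0, 0, 0], [0.0155, 0.0435, 0], 0], [[0, 0, 0], [0.0155, 0.0435, 0], 0], [[0, 0, 0], [0.0155, 0.0435, 0], 0], [[0, 0, 0], [0.0155, 0.0435, 0], 0]]'

```text
clock: 11.45
tool_pos: [0.4601, -0.1176, 0.2003]
ee_rot: [0.23, 0.973, 0.0, -0.001]
force: [0.8, 0.6, 0.4]
finger_gap: -0.0001
```

```bash
python3 t.py
```

```text
11.45 q [-0.25   0.034 -0.207  1.331  0.     0.215] [ 0.4601 -0.1176  0.2003] F [0.75 0.57 0.4 ] gap -6.091193691218434e-05
tall [0.0014 0.0172 0.0813]
mid [-0.0793 -0.2193  0.1044]
short [0.0768 0.2145 0.1314]
```

The middle tin read 10 N at z = 81 mm, so its lid is home. On to the short tin.

Call:
move_arm --commands '[[[0, 0, 0], [0.0155, 0.0435, 0], 0], [[0, 0, 0], [0.0155, 0.0435, 0], 0], [[0, 0, 0], [0.0155, 0.0435, 0], 0], [[0, 0, 0], [0.0155, 0.0435, 0], 0], [[0, 0, 0], [0.0165, 0.042, 0], 0], [[0, 0, 0], [0, 0, 0.02], 0], [[0, 0, 0], [0, 0, 0.04], 0], [[0, 0, 0], [0, 0, 0], 0]]'

```text
clock: 12.45
tool_pos: [0.4848, 0.1087, 0.1377]
ee_rot: [0.23, 0.973, -0.001, -0.003]
force: [-1.3, -0.1, -0.1]
finger_gap: 0.0001
```

```bash
python3 t.py; python3 - <<'E'
from h import *
p2,_=imaging.get_image("wrist"); cv2.imwrite("pics/wrist3.png",p2[:,:,::-1])
p,d=imaging.get_image("top"); cv2.imwrite("pics/top3.png",p[:,:,::-1])
m=(p.max(2)<60).astype(np.uint8); k,l=cv2.connectedComponents(m)
for s in [(305,205),(420,217)]:
    v,u=np.where(l==l[s[1],s[0]]); print(len(u),np.median(world("top",d,u,v),0))
E
```

```text
12.45 q [ 0.22   0.096 -0.279  1.203  0.     0.685] [0.4848 0.1087 0.1377] F [-1.33 -0.11 -0.11] gap 5.929231499497442e-05
tall [-0.0779 -0.196   0.0191]
mid [-0.1584 -0.4324  0.0429]
short [-0.0028  0.0015  0.0687]
294 [ 0.46662462 -0.10130324  0.10929993]
289 [ 0.43193268 -0.34853366  0.08476529]
```

View pics/wrist3.png

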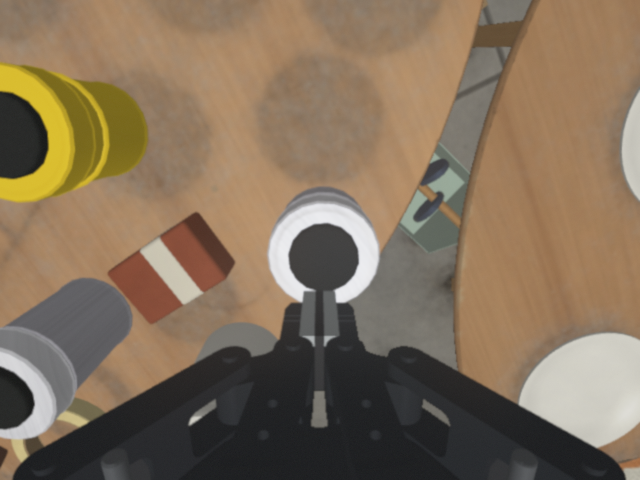

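The wrist view shows the short tin's pad at (323,258), centred, and the canister is clear of the fingers. The middle pad top now measures 84.8 mm.

Call:
move_arm --commands '[[[0, 0, 0], [0, 0, 0.02], 0], [[0, 0, 0], [0, 0, 0.02], 0], [[0, 0, 0], [0, 0, 0.018], 0], [[0, 0, 0], [0, 0, 0.006], 0], [[0, 0, 0], [0, 0, 0.003], 0], [[0, 0, 0], [0, 0, 0.001], 0], [[0, 0, 0], [0, 0, 0.001], 0], [[0, 0, 0], [0, 0, 0], 0]]'

```text
clock: 13.55
tool_pos: [0.4877, 0.1091, 0.0716]
ee_rot: [0.23, 0.973, 0.0, 0.0]
force: [-0.3, 0.2, -0.2]
finger_gap: 0.0001
```

```bash
python3 t.py
```

```text
13.55 q [ 0.22   0.129 -0.391  1.05   0.     0.685] [0.4877 0.1091 0.0716] F [-0.32  0.22 -0.16] gap 8.158073641229042e-05
tall [-0.0754 -0.1977 -0.0474]
mid [-0.1559 -0.4342 -0.0243]
short [ 0.     -0.0004  0.0026]
```

Call:
move_arm --commands '[[[0, 0, 0], [0, 0, 0.001], 0], [[0, 0, 0], [0, 0, 0.001], 0], [[0, 0, 0], [0, 0, 0.001], 0], [[0, 0, 0], [0, 0, 0.001], 0], [[0, 0, 0], [0, 0, 0.001], 0], [[0, 0, 0], [0, 0, 0.001], 0], [[0, 0, 0], [0, 0, 0.001], 0], [[0, 0, 0], [0, 0, 0.001], 0], [[0, 0, 0], [0, 0, 0.001], 0], [[0, 0, 0], [0, 0, 0.001], 0]]'

```text
clock: 14.8
tool_pos: [0.4877, 0.1091, 0.0613]
ee_rot: [0.23, 0.973, 0.0, 0.0]
force: [-0.3, -0.2, 3.8]
finger_gap: 0.0002
```

Call:
move_arm --commands '[[[0, 0, 0], [0, 0, 0.001], 0], [[0, 0, 0], [0, 0, 0.001], 0], [[0, 0, 0], [0, 0, 0.001], 0], [[0, 0, 0], [0, 0, 0], 0]]'

```text
clock: 15.3
tool_pos: [0.4877, 0.109, 0.0584]
ee_rot: [0.23, 0.973, 0.0, 0.0]
force: [0.5, 0.1, 4.8]
finger_gap: 0.0002
```

Call:
move_arm --commands '[[[0, 0, 0], [0, 0, 0.001], 0], [[0, 0, 0], [0, 0, 0.001], 0], [[0, 0, 0], [0, 0, 0], 0]]'

```text
clock: 15.68
tool_pos: [0.4877, 0.1091, 0.0568]
ee_rot: [0.23, 0.973, 0.0, 0.0]
force: [-0.3, -0.2, 8.8]
finger_gap: 0.0001
```

Call:
move_arm --commands '[[[0, 0, 0], [0, 0, 0.0007], 0], [[0, 0, 0], [0, 0, 0], 0]]'

```text
clock: 15.92
tool_pos: [0.4877, 0.109, 0.0563]
ee_rot: [0.23, 0.973, 0.0, 0.0]
force: [-0.8, 0.2, 8.7]
finger_gap: -0.0004
```

Call:
move_arm --commands '[[[0, 0, 0], [0, 0, -0.005], 0], [[0, 0, 0], [0, 0, -0.015], 0], [[0, 0, 0], [0, 0, -0.05], 0], [[0, 0, 0], [0, 0, -0.05], 0], [[0, 0, 0], [0, 0, -0.05], 0], [[0, 0, 0], [0.04, 0, 0], 0], [[0, 0, 0], [0.05, 0, 0], 0], [[0, 0, 0], [0.05, 0, 0], 0], [[0, 0, 0], [0, 0, 0], 0], [[0, 0, 0], [0, 0, 0], 0]]'

```text
clock: 17.18
tool_pos: [0.3626, 0.1718, 0.226]
ee_rot: [0.23, 0.973, 0.0, 0.0]
force: [0.5, 0.4, -1.2]
finger_gap: -0.0001
```

```bash
python3 - <<'E'
from h import *
q,_=imaging.get_image("scene"); cv2.imwrite("pics/scene4.png",q[:,:,::-1])
p,d=imaging.get_image("top"); cv2.imwrite("pics/top4.png",p[:,:,::-1])
m=(p.max(2)<60).astype(np.uint8); k,l=cv2.connectedComponents(m)
for s in [(305,205),(420,217),(211,200),(260,262),(390,305)]:
    v,u=np.where(l==l[s[1],s[0]]); print(len(u),np.median(world("top",d,u,v),0).round(4))
p0=cv2.imread("pics/top0.png")[:,:,::-1]
df=cv2.absdiff(p,np.ascontiguousarray(p0)).max(2)>40
v,u=np.where(df); print(len(u)); cv2.imwrite("pics/diff.png",(df*255).astype(np.uint8))
E
```

```text
301 [ 0.4664 -0.1013  0.1092]
290 [ 0.432  -0.3484  0.0848]
283 [0.4871 0.1085 0.0592]
300 [ 0.3475 -0.0028  0.0966]
302 [ 0.2479 -0.2759  0.0965]
29463
```

View pics/scene4.png

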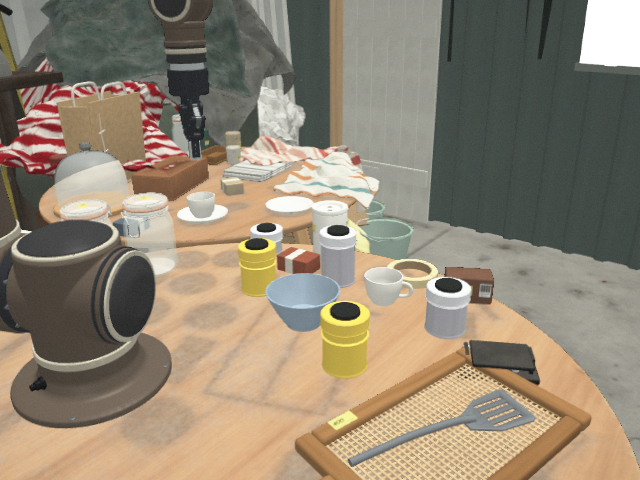

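View pics/top4.png

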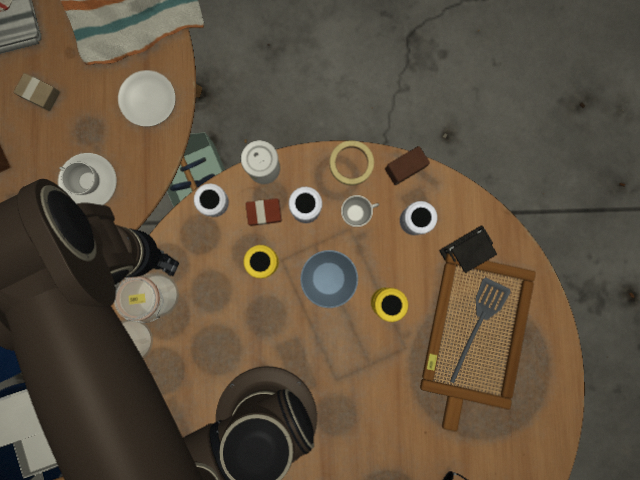

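All three tins are home and haven't moved, and everything else is where it was. The gripper is clear at z = 0.226.

```bash
python3 -c "
from rig import order
print(order.hand_in())"
```

```text
the job is handed in; nothing more can be done
None
```

I pressed all three lids home in the order asked (tall, middle, short), with shut fingertips straight down on the pads. I handed the job in at about 17 s on the robot's clock.

| Tin | Final press | TCP height at that press | Pad top by camera, before → after | Pad top expected when home |
|---|---|---|---|---|
| tall | 10.0 N | 106.0 mm | 119.0 → 109.2 mm | 111 mm |
| middle | 10.2 N | 81.1 mm | 95.7 → 84.8 mm | 86 mm |
| short | 8.7 N | 56.3 mm | 68.8 → 59.2 mm | 61 mm |

- **Home check:** each lid slid at about 3–5 N, and the force then rose to 9–10 N, roughly as stiffly as the pad alone. That, together with the press heights, puts each lid at its stop.
- **Disagreement:** the camera puts the pad tops 1.2–1.8 mm below the nominal heights. That is within the 2 mm calibration, and a lid cannot go past its stop, so I take it as camera error.
- **Everything else:** the tins stayed within 0.5 mm in x and y, measured from the top camera. The yellow look-alikes measured the same as before. The bystanders look unmoved in the last pictures, which I checked only by eye. The gripper was clear of everything when I handed in.

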